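# Isolate the polishing spindle and open the safety-capped cleaner bottle

## Robot

A 7-joint arm with a two-finger parallel gripper is mounted at the origin on a cart in front of the work surface, level with it; the furniture and walls round the work are solid. World frame = base frame: x ahead of the robot, y to its left, z up, the work surface at z = 0. Lengths are in m, angles in degrees, forces in N, time in s.
With the tool pointing down it reaches from about 0.425 to 0.875 m from the base axis. Payload 4.7 kg.
Tool frame: the origin (TCP) lies at the very end of the fingers, on their centre line; the grasp point (between the pads) lies env.grip_point_offset behind it (env.grip_point_offset is the distance from the TCP to the grasp point, in m); z points along the fingers, y is the direction in which the jaws open and shut (so a half turn about z gives the same grasp; the last joint's range is limited). The gripper opens to 87 mm and grips with 3 to 60 N. Pads are 19 mm wide; open, the fingers measure 117 mm over their backs; the gripper's body (75 mm by 190 mm) begins 51 mm behind the grasp point.
Start: joints at [-63.994, 18.392, -4.016, 83.108, 1.295, 78.541, -3.26], TCP at [0.277, 0.588, 0.223] pointing down, gripper open.
Joint ranges: [-163.93, 163.93], [-17.29, 119.83], [-79.2, 71.16], [3.27, 140.29], [-89.18, 269.18], [5.43, 117.66], [-154.24, 154.24]. Speed limits (degrees/s): [147.25, 147.25, 180, 180, 180, 180, 180].

## Interface

Orientations are given as [roll, pitch, yaw] about the fixed x, y, z axes, in that order (R = Rz(yaw) Ry(pitch) Rx(roll)).
In Python, from cell import env gives the robot as it stands.
- The arm moves only by the tool send_rows, never from a script. Its argument "plan" is a list of rows, each a list of 7 numbers: the finger opening in mm, from 0 to 87, then the shift along the tool's x, y, z in mm, then the turn, a rotation vector about the tool's x, y, z in rad. A call has 1 to 12 rows; each row shifts and turns the commanded pose from where the row before left it, along the tool's axes as they then stand; what a row does not reach is not made up. A row lasts 1/10 s, in which the tool goes at most 50 mm and 8.59 degrees, less where a joint would pass 70% of its speed; a pose out of reach is approached as far as the arm can. A call is refused whole if a number of a shift passes 50 or a number of a turn 0.15, either way. A call with a gripper value outside its range is refused whole. The fingers move at their own pace and stop on an object; "grip_force" is the grip in N (left out, the last holds). Time passes only in rows, so rows that do not move let the fingers close. It gives the time, the measured TCP pose, the force and the opening at its end, in the units of the state.
- env.get_obs(): the state, without advancing time (a new reading comes with each control period).
- env.read_camera(name): name is "scene" or "top" or "wrist"; returns the picture (480x640x3 uint8, red, green, blue); there is no depth.
- env.get_calibration(name): a dict with "fx", "fy", "cx", "cy" (pixels), "extrinsics" (4x4, takes a point from camera to world coordinates). Camera axes: x right, y down, z forward; pixel columns grow to the right and rows downward; lengths in m; the calibration is good to about 2 mm. The wrist camera is an equidistant fisheye: a pixel r from the principal point sees the ray r / f radians off the axis. A picture is of the moment at which its call begins: read the wrist's pose just before it. get_calibration takes no time and is no camera call; for the wrist camera it gives the pose at the moment of the call.
- env.sign_off(): hands the job in, once; it reports no verdict.
Trained networks look in the newest picture that a camera, given by its name, has taken for a name from the list of things; names that differ only in an ending like _2 or _b are one class to them, and where a whole thing is asked for, a point or a joint stands for the part that bears it (a point fixed in the world has none). Each returns a list of dicts, best first, with "confidence" (0 to 1); they miss things now and then, are a little off and sometimes report something else, mostly with a low value. They report only what shows in the picture. A call takes as long as a camera call. They do not tell look-alikes from the thing itself.
- env.regions_of(camera, query): "region" (480x640 bool, what is visible of it) and "rect" ([left, top, right, bottom] in pixels, round what is visible of it).
The state is a dict: "time_s": time; "qpos": joint angles; "joint_velocities": joint speeds; "effort": joint torques, N m; "tool_pos": TCP position; "tool_rot": TCP orientation; "force": force on the tool from outside, world axes, zero at the start; "wrist_torque": the same for the moment, N m; "grip_width": finger opening in m.
Only numpy, scipy, OpenCV 4.12 (cv2) and the standard library are available. Lean on these libraries where they do the work, as an engineer would, in place of code of your own. Each camera call takes 0.05 s, during which the arm holds its last target. There are 200 camera calls.

## Task

Before the stone cleaner may be opened, cut the polishing spindle's supply: turn the red handle of the yellow-faced isolator box from on (pointer at the green dot) anticlockwise to off (pointer at the red dot) until it is fully home, and leave it there. Then press the white safety cap of the amber bottle down against its spring, twist it anticlockwise while it is down until it is free, and lift it off. Finish while still holding the cap in the gripper, level and still, about 8 cm above where it sat and straight over the bottle's mouth, with the tin, the spanner and the green bar left where they are.

Things in the scene. Friction and masses are not known exactly. Their poses are not given: they have to be found in the camera images.
- isolator: rotary isolator, fixed to the bench: grey box 94x94x40 mm with a yellow face plate on top (up to 43 mm) and the red handle standing upright on it. Origin at the centre of its underside, z up. A red dot (off) lies on the face 35 mm from the centre along its +x, a green dot (on) 35 mm along its -y
- isolator_handle (a joint): angle of the red handle about the vertical axis through the box's centre: 0 = off, 1.571 = on; seen from above it falls anticlockwise (on to off is a quarter turn anticlockwise). A spring detent resists with about 0.12 N m at the end, falling to none half way (0.785), and from there pulls it home to the other end
- handle_grip (a point): point on the axis of the red handle, 73 mm above the bench, where to grip. The handle is a disc 52 mm across whose top is 58 mm above the bench, with an upright grip bar on it, 56 mm long, 16 mm thick, up to 86 mm above the bench. x runs along the bar toward the end with the white pointer line, z up; it turns with the handle
- bottle: amber bottle, 64 mm across, fixed upright in a blue collar on a dark 92x92 mm steel plate screwed to the bench. Origin at the centre of the underside of the plate, z up. Neck 28 mm across, its top rim 127 mm above the origin
- bottle_mouth (a point): centre of the neck's top rim, 127 mm above the bench; axes as the bottle
- cap: loose white push-and-turn cap, 40 g. Round skirt 50 mm across, 26 mm high with a flat shoulder on top; on it an upright grip bar 46 mm long, 16 mm thick, 26 mm high (52 mm in all), a red line on one end. Origin at the centre of the skirt's lower edge, z up, x along the bar. Locked: origin 116 mm above the bench, shoulder at 142, bar top at 168, x along the bottle's x
- cap_grip (a point): middle of the cap's grip bar, 41 mm above its origin; axes as the cap. The cap goes down 8.5 mm against a spring (2.5 N at first, 9 N at the bottom; fingertips beside the bar may push on the shoulder). Down 6 mm or more it turns anticlockwise seen from above, else a tooth blocks it; 55 to 125 degrees from locked (aim at 75) it lifts straight off. It cannot turn clockwise
- tin: bystander: orange-brown powder tin with lid, 74 mm across, 78 mm high; origin at the centre of its underside
- spanner: bystander: steel open-ended spanner lying flat, 188x85x8 mm; origin at the centre of its underside
- green_bar: bystander: green bar of polishing compound, 51x107x30 mm; origin at the centre of its underside
Things that resemble listed ones, but are neither listed nor needed, are in the scene too. What is meant by the cap is not purple, and is the larger of those in its own colour.

How it is judged:
By the outcome, as a careful person would: the job done as asked, in the order asked, and still so for the second after the job is handed in, while the arm keeps its last pose, push and grip.
It also fails if it takes over 54 s, if anything falls off the work surface, if the arm or the gripper's body presses on something with over 40 N, if the wrist force passes 120 N, or if a joint passes its speed limit or range.

## Working session

There is one attempt and no reset: what is moved stays moved. The work goes in short steps, Python scripts to look and compute and a tool call to move; the robot and the scene stay as the last step left them, time stands still between calls to the robot, and variables do not carry over. Pictures are saved under pics/ and viewed, about 8 in all and at most 12, crops included, and the job is handed in when it is done.

Besides the shell and the picture viewer there is one more tool, called by a JSON object that holds its "method" and its "body". send_rows: Moves the arm, as the interface text tells. Its arguments: {"type":"object","properties":{"plan":{"type":"array"},"grip_force":{"type":"number"}},"required":["plan"]}

```bash
mkdir -p pics; cat > h.py <<'E'
import numpy as np, cv2
from cell import env
from scipy.spatial.transform import Rotation as R
def save(im,n): cv2.imwrite(f'pics/{n}.png',cv2.cvtColor(im,cv2.COLOR_RGB2BGR))
def ray(cal,u,v,fish=False):
    x,y=(u-cal['cx'])/cal['fx'],(v-cal['cy'])/cal['fy']
    if fish:
        r=np.hypot(x,y); d=np.array([x/r*np.sin(r),y/r*np.sin(r),np.cos(r)]) if r>0 else np.array([0,0,1.])
    else: d=np.array([x,y,1.])
    E=np.array(cal['extrinsics']); return E[:3,3],E[:3,:3]@d
def atz(cal,u,v,z,fish=False):
    o,d=ray(cal,u,v,fish); return o+d*(z-o[2])/d[2]
def proj(cal,p,fish=False):
    E=np.array(cal['extrinsics']); q=E[:3,:3].T@(np.array(p)-E[:3,3])
    if fish:
        t=np.arctan2(np.hypot(q[0],q[1]),q[2]); s=t/np.hypot(q[0],q[1]); return cal['cx']+cal['fx']*q[0]*s,cal['cy']+cal['fy']*q[1]*s
    return cal['cx']+cal['fx']*q[0]/q[2],cal['cy']+cal['fy']*q[1]/q[2]
E
python3 - <<'E'
from h import *
o=env.get_obs(); print(o['tool_pos'],o['tool_rot'],o['grip_width'],env.grip_point_offset,o['time_s'])
ims=[]
for c in('top','scene'):
    save(env.read_camera(c),c); cal=env.get_calibration(c); print(c,{k:np.round(v,3) for k,v in cal.items()})
    for q in('isolator','isolator_handle','bottle','cap','tin','spanner','green_bar'):
        for r in env.regions_of(c,q)[:3]:
            v,u=np.nonzero(r['region']); print(q,round(r['confidence'],2),r['rect'],u.mean().round(1),v.mean().round(1))
E
```

```text
[0.27655195 0.58761532 0.22145267] [-1.79889259e+02  6.78447282e-03  1.54803111e+02] 0.08703936269167942 0.0187 0.0
top {'fx': np.float64(527.081), 'fy': np.float64(527.081), 'cx': np.float64(313.482), 'cy': np.float64(236.405), 'extrinsics': array([[ 0.018, -0.987,  0.162,  0.363],
       [-1.   , -0.018,  0.003, -0.134],
       [-0.   , -0.162, -0.987,  1.043],
       [ 0.   ,  0.   ,  0.   ,  1.   ]])}
isolator 0.74 [174.2, 236.6, 237.6, 295.5] 205.8 266.8
isolator_handle 0.73 [185.8, 252.5, 218.3, 283.5] 201.8 265.8
bottle 0.68 [288.7, 239.0, 343.5, 295.0] 315.7 269.0
cap 0.97 [303.8, 312.0, 334.7, 337.1] 316.2 325.6
cap 0.93 [301.9, 243.4, 330.8, 273.5] 316.0 256.5
cap 0.63 [360.1, 233.7, 381.1, 255.2] 369.2 243.9
tin 0.73 [329.5, 154.3, 370.6, 202.6] 348.5 178.4
spanner 0.71 [404.8, 215.1, 455.7, 304.3] 429.2 257.9
green_bar 0.64 [218.8, 164.4, 268.4, 206.2] 243.1 182.6
scene {'fx': np.float64(514.432), 'fy': np.float64(514.432), 'cx': np.float64(320.479), 'cy': np.float64(248.35), 'extrinsics': array([[ 0.922, -0.266,  0.283,  0.215],
       [-0.388, -0.645,  0.659, -0.754],
       [ 0.007, -0.717, -0.697,  0.808],
       [ 0.   ,  0.   ,  0.   ,  1.   ]])}
isolator 0.86 [253.1, 203.3, 301.2, 255.6] 277.2 231.1
isolator 0.31 [304.8, 239.9, 333.0, 269.7] 318.5 255.6
isolator_handle 0.86 [268.8, 203.1, 285.2, 231.2] 275.8 218.5
bottle 0.79 [292.9, 268.7, 345.4, 320.3] 318.1 297.4
cap 0.88 [352.0, 319.6, 370.5, 342.2] 359.9 332.0
cap 0.58 [305.5, 241.2, 334.3, 271.7] 318.9 255.9
cap 0.57 [247.3, 298.5, 280.3, 331.7] 262.3 315.9
tin 0.82 [389.9, 261.9, 428.4, 314.8] 406.7 287.4
spanner 0.82 [321.8, 374.8, 432.5, 399.6] 376.2 390.8
green_bar 0.85 [337.7, 213.1, 383.0, 249.4] 358.3 232.2
```

```bash
ls pics
```

```text
scene.png
top.png
```

View pics/top.png

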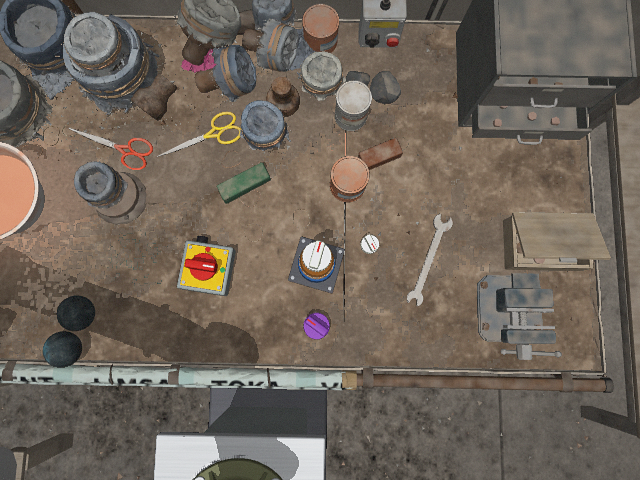

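View pics/scene.png

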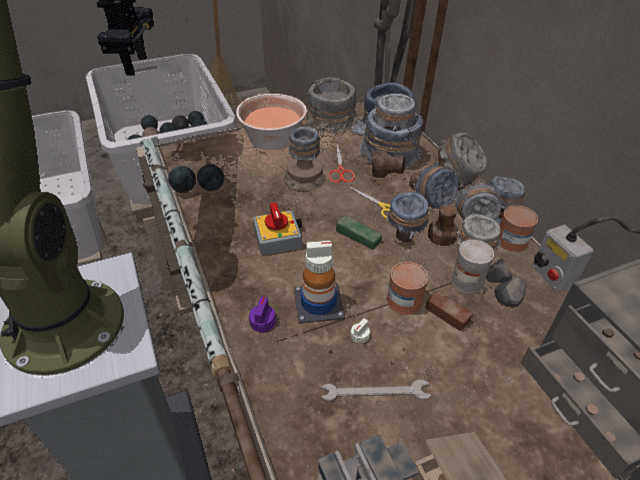

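```bash
python3 - <<'E'
from h import *
im=cv2.cvtColor(cv2.imread('pics/top.png'),cv2.COLOR_BGR2RGB)
c=im[228:302,165:350]; save(cv2.resize(c,None,fx=4.3,fy=4.3,interpolation=cv2.INTER_CUBIC),'crop')
cal=env.get_calibration('top')
hsv=cv2.cvtColor(im,cv2.COLOR_RGB2HSV)
def cm(mask,rect):
    l,t,r,b=rect; m=np.zeros_like(mask); m[t:b,l:r]=mask[t:b,l:r]; v,u=np.nonzero(m); return u,v
H,S,V=[hsv[...,i] for i in range(3)]
y=((H>20)&(H<35)&(S>150)&(V>120)).astype(np.uint8)
u,v=cm(y,(165,228,245,302)); r=cv2.minAreaRect(np.c_[u,v].astype(np.float32)); print('yellow',r, [atz(cal,*p,.043).round(4) for p in cv2.boxPoints(r)], atz(cal,*r[0],.043))
g=((H>40)&(H<85)&(S>100)); u,v=cm(g,(165,228,245,302)); print('green',len(u),u.mean(),v.mean(),atz(cal,u.mean(),v.mean(),.043))
print('bottle cap top approx',atz(cal,317,256.5,.150)[:2], 'handle', atz(cal,201.8,265.8,.07)[:2])
E
```

```text
yellow ((204.08108520507812, 267.0135192871094), (42.25054168701172, 42.08613967895508), 9.462322235107422) [array([0.43  , 0.1208, 0.043 ]), array([0.5097, 0.1122, 0.043 ]), array([0.4977, 0.0316, 0.043 ]), array([0.4183, 0.0412, 0.043 ])] [0.46367385 0.07643585 0.043     ]
green 21 222.14285714285714 269.6190476190476 [0.45932384 0.04180056 0.043     ]
bottle cap top approx [ 0.47435761 -0.13786762] handle [0.46312553 0.0750939 ]
```

View pics/crop.png

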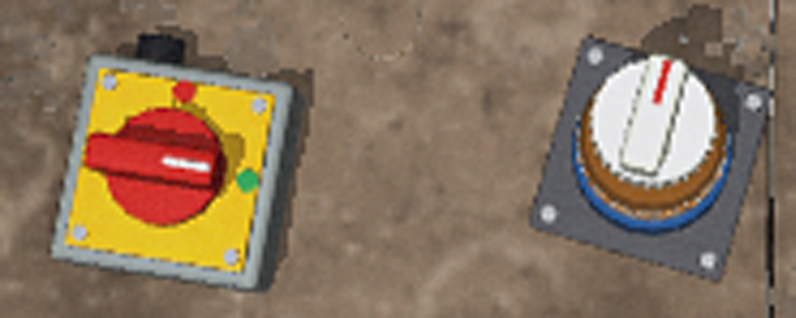

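{"method": "send_rows", "body": {"plan": [[87, -32, -32, 0, 0, 0, 0], [87, -32, -32, 0, 0, 0, 0], [87, -32, -32, 0, 0, 0, 0], [87, -32, -32, 0, 0, 0, 0], [87, -32, -32, 0, 0, 0, 0], [87, -32, -32, 0, 0, 0, 0], [87, -32, -32, 0, 0, 0, 0], [87, -32, -32, 0, 0, 0, 0], [87, -32, -32, 0, 0, 0, 0], [87, -32, -32, 0, 0, 0, 0], [87, -32, -32, 0, 0, 0, 0], [87, -32, -32, 0, 0, 0, 0]]}}

```text
time_s: 2.0
tool_pos: [0.4611, 0.0754, 0.223]
tool_rot: [179.9, 0.0, 154.8]
force: [0.4, 0.0, -0.4]
grip_width: 0.0867
```

{"method": "send_rows", "body": {"plan": [[87, 0, 0, 0, 0, 0, 0.105], [87, 0, 0, 0, 0, 0, 0.105], [87, 0, 0, 0, 0, 0, 0.105], [87, 0, 0, 0, 0, 0, 0.105], [87, 0, 0, 0, 0, 0, 0.105], [87, 0, 0, 0, 0, 0, 0.105], [87, 0, 0, 0, 0, 0, 0.105], [87, 0, 0, 0, 0, 0, 0.105], [87, 0, 0, 0, 0, 0, 0.105], [87, 0, 0, 0, 0, 0, 0.105], [87, 0, 0, 0, 0, 0, 0.105], [87, 0, 0, 0, 0, 0, 0.105]]}}

```text
time_s: 3.2
tool_pos: [0.4608, 0.0772, 0.2228]
tool_rot: [180.0, -0.0, 82.4]
force: [-0.4, -0.1, -0.1]
grip_width: 0.0867
```

```bash
python3 - <<'E'
from h import *
cal=env.get_calibration('wrist'); im=env.read_camera('wrist'); save(im,'w1')
print({k:np.round(v,3) for k,v in cal.items()})
hsv=cv2.cvtColor(im,cv2.COLOR_RGB2HSV); H,S,V=[hsv[...,i] for i in range(3)]
for q in('isolator','isolator_handle','cap'):
    for r in env.regions_of('wrist',q)[:3]:
        v,u=np.nonzero(r['region']); z={'isolator':.043,'isolator_handle':.07,'cap':.155}[q]
        print(q,round(r['confidence'],2),r['rect'],u.mean().round(1),v.mean().round(1),atz(cal,u.mean(),v.mean(),z,True))
g=((H>50)&(H<85)&(S>100)&(V>60)).astype(np.uint8); n,l,st,ce=cv2.connectedComponentsWithStats(g)
for i in range(1,n):
    if st[i,4]>15: print('green',st[i],atz(cal,*ce[i],.043,True))
E
```

```text
{'fx': np.float64(371.648), 'fy': np.float64(371.648), 'cx': np.float64(322.43), 'cy': np.float64(233.672), 'extrinsics': array([[ 0.991, -0.127, -0.039,  0.472],
       [-0.133, -0.948, -0.289,  0.156],
       [-0.001,  0.292, -0.957,  0.386],
       [ 0.   ,  0.   ,  0.   ,  1.   ]])}
isolator 0.66 [297.8, 184.6, 357.6, 250.8] 326.0 215.1 [0.46359751 0.07036072 0.043     ]
isolator 0.62 [279.5, 156.0, 389.5, 258.0] 327.7 204.7 [0.46654538 0.08026142 0.043     ]
isolator_handle 0.58 [298.3, 183.3, 354.6, 255.4] 325.9 215.4 [0.46420004 0.07688705 0.07      ]
cap 0.7 [248.1, 355.9, 285.9, 397.3] 264.8 379.6 [ 0.40115421 -0.02711099  0.155     ]
green [497 239   5   7  16] [0.64044501 0.01858893 0.043     ]
```

View pics/w1.png

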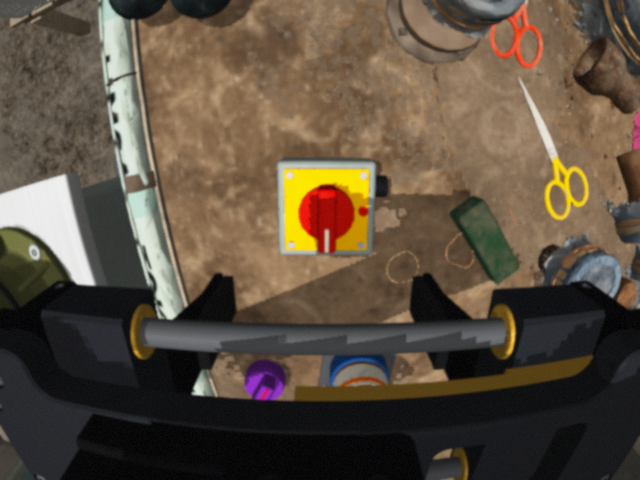

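```bash
python3 - <<'E'
from h import *
cal=env.get_calibration('wrist'); im=cv2.cvtColor(cv2.imread('pics/w1.png'),cv2.COLOR_BGR2RGB)
hsv=cv2.cvtColor(im,cv2.COLOR_RGB2HSV); H,S,V=[hsv[...,i] for i in range(3)]
m=(H>20)&(H<35)&(S>150)&(V>120); m[:,:270]=0;m[:,390:]=0;m[270:]=0;m[:150]=0
v,u=np.nonzero(m); P=np.array([atz(cal,a,b,.043,True)[:2] for a,b in zip(u,v)],np.float32); print(cv2.minAreaRect(P*1000))
# pointer line
w=(S<60)&(V>180); w[:,315:340]&=True; w[:, :318]=0; w[:,336:]=0; w[:215]=0; w[258:]=0
v,u=np.nonzero(w); print(len(u)); P=np.array([atz(cal,a,b,.086,True)[:2] for a,b in zip(u,v)],np.float32); print(cv2.minAreaRect(P*1000),cv2.fitLine(P,2,0,.01,.01).ravel(),P.mean(0))
for k in(87,83,80): 
  for s in(-28,28):
    a=np.radians(k); print(k,s,np.round(proj(cal,[.464+s/1000*np.cos(a),.0765+s/1000*np.sin(a),.086],True),1))
save(cv2.resize(im[150:265,270:395],None,fx=5,fy=5,interpolation=cv2.INTER_CUBIC),'w1c')
E
```

```text
((464.17535400390625, 75.43849182128906), (78.45714569091797, 79.6376953125), 82.72254180908203)
54
((461.79754638671875, 58.625118255615234), (17.843236923217773, 1.704909324645996), 82.93888854980469) [0.12512118 0.9921415  0.46194786 0.05891018] [0.4619479  0.05891019]
87 -28 [328.3 252.1]
87 28 [323.5 187.5]
83 -28 [326.  252.2]
83 28 [325.9 187.4]
80 -28 [324.3 252.1]
80 28 [327.7 187.5]
```

View pics/w1c.png

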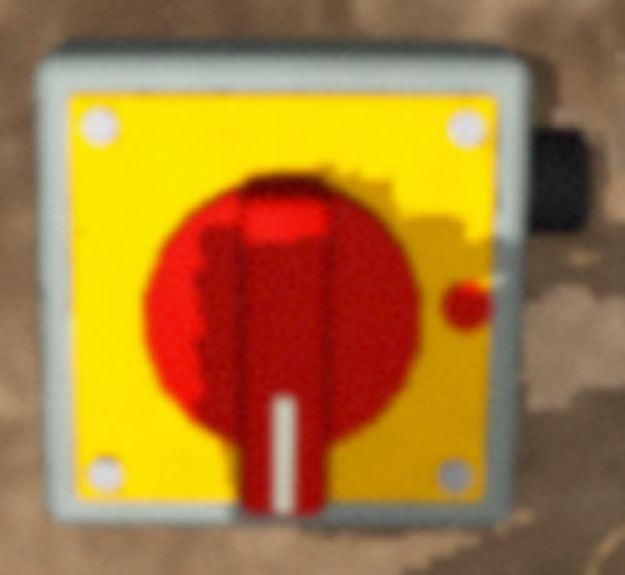

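{"method": "send_rows", "body": {"plan": [[60, -1, 3.4, 20, 0, 0, 0], [60, 0, 0, 25, 0, 0, 0], [60, 0, 0, 25, 0, 0, 0], [60, 0, 0, 25, 0, 0, 0], [60, 0, 0, 25, 0, 0, 0], [60, 0, 0, 20, 0, 0, 0], [60, 0, 0, 12, 0, 0, 0], [60, 0, 0, 8, 0, 0, 0], [60, 0, 0, 0, 0, 0, 0]]}}

```text
time_s: 4.3
tool_pos: [0.4636, 0.0757, 0.062]
tool_rot: [-179.9, 0.0, 82.6]
force: [0.1, 0.4, 0.6]
grip_width: 0.0601
```

{"method": "send_rows", "body": {"plan": [[10, 0, 0, 0, 0, 0, 0], [10, 0, 0, 0, 0, 0, 0], [10, 0, 0, 0, 0, 0, 0], [10, 0, 0, 0, 0, 0, 0], [10, 0, 0, 0, 0, 0, 0], [10, 0, 0, 0, 0, 0, 0], [10, 0, 0, 0, 0, 0, 0], [10, 0, 0, 0, 0, 0, 0]], "grip_force": 20}}

```text
time_s: 5.1
tool_pos: [0.464, 0.0758, 0.0627]
tool_rot: [180.0, -0.0, 82.6]
force: [-0.5, -0.3, 1.1]
grip_width: 0.0163
```

{"method": "send_rows", "body": {"plan": [[10, 0, 0, 0, 0, 0, -0.1], [10, 0, 0, 0, 0, 0, -0.1], [10, 0, 0, 0, 0, 0, -0.1], [10, 0, 0, 0, 0, 0, -0.1], [10, 0, 0, 0, 0, 0, -0.1], [10, 0, 0, 0, 0, 0, -0.1], [10, 0, 0, 0, 0, 0, -0.1], [10, 0, 0, 0, 0, 0, -0.1], [10, 0, 0, 0, 0, 0, -0.1], [10, 0, 0, 0, 0, 0, -0.1], [10, 0, 0, 0, 0, 0, -0.1], [10, 0, 0, 0, 0, 0, -0.1]], "grip_force": 30}}

```text
time_s: 6.3
tool_pos: [0.464, 0.0758, 0.0627]
tool_rot: [180.0, 0.0, 151.6]
force: [-0.9, 0.3, 0.2]
grip_width: 0.0157
```

{"method": "send_rows", "body": {"plan": [[10, 0, 0, 0, 0, 0, -0.1], [10, 0, 0, 0, 0, 0, -0.1], [10, 0, 0, 0, 0, 0, -0.1], [10, 0, 0, 0, 0, 0, -0.07], [10, 0, 0, 0, 0, 0, -0.03], [10, 0, 0, 0, 0, 0, 0], [10, 0, 0, 0, 0, 0, 0]]}}

```text
time_s: 7.0
tool_pos: [0.464, 0.0758, 0.0626]
tool_rot: [180.0, 0.0, 174.2]
force: [-0.8, -0.0, 1.7]
grip_width: 0.0159
```

```bash
python3 -c "
from h import *
o=env.get_obs();print(o['tool_rot'],o['wrist_torque'],o['force'],o['qpos'])"
```

```text
[1.79974815e+02 8.64995520e-04 1.74160515e+02] [-0.07563859 -0.02993602 -0.58179414] [-0.83137657 -0.01414284  1.6815735 ] [-26.55986532   4.9067864   14.65336087 118.93327819  -1.51850434
  56.31955581  73.04466045]
```

{"method": "send_rows", "body": {"plan": [[60, 0, 0, 0, 0, 0, 0], [60, 0, 0, 0, 0, 0, 0], [60, 0, 0, 0, 0, 0, 0], [60, 0, 0, 0, 0, 0, 0], [60, 0, 0, -10, 0, 0, 0], [60, 0, 0, -20, 0, 0, 0], [60, 0, 0, -30, 0, 0, 0], [60, 0, 0, -30, 0, 0, 0], [60, 0, 0, -30, 0, 0, 0], [60, 0, 0, -30, 0, 0, 0], [60, 0, 0, -30, 0, 0, 0], [60, 0, 0, -20, 0, 0, 0]]}}

```text
time_s: 8.2
tool_pos: [0.4646, 0.0758, 0.2658]
tool_rot: [179.9, 0.2, 174.3]
force: [0.4, 0.8, -0.1]
grip_width: 0.0598
```

{"method": "send_rows", "body": {"plan": [[60, 0, 0, 0, 0, 0, 0.14], [60, 0, 0, 0, 0, 0, 0.14], [60, 0, 0, 0, 0, 0, 0.14], [60, 0, 0, 0, 0, 0, 0.14], [60, 0, 0, 0, 0, 0, 0.14], [60, 0, 0, 0, 0, 0, 0.14], [60, 0, 0, 0, 0, 0, 0.14], [60, 0, 0, 0, 0, 0, 0.14], [60, 0, 0, 0, 0, 0, 0.14], [60, 0, 0, 0, 0, 0, 0.14], [60, 0, 0, 0, 0, 0, 0.14], [60, 0, 0, 0, 0, 0, 0]]}}

```text
time_s: 9.4
tool_pos: [0.464, 0.0757, 0.2633]
tool_rot: [180.0, -0.0, 86.0]
force: [-0.0, -0.5, 0.0]
grip_width: 0.0596
```

```bash
python3 - <<'E'
from h import *
o=env.get_obs();print(o['tool_pos'],o['tool_rot'],o['qpos'])
cal=env.get_calibration('wrist'); im=env.read_camera('wrist'); save(im,'w2')
hsv=cv2.cvtColor(im,cv2.COLOR_RGB2HSV); H,S,V=[hsv[...,i] for i in range(3)]
for q in('isolator_handle','cap','bottle'):
    for r in env.regions_of('wrist',q)[:3]:
        v,u=np.nonzero(r['region']); print(q,round(r['confidence'],2),r['rect'],u.mean().round(1),v.mean().round(1))
E
```

```text
[0.46400474 0.07568896 0.2633023 ] [ 1.79953162e+02 -1.54068797e-02  8.60200982e+01] [-23.47956679  -5.03021153  10.31431919 104.29814099   0.91087292
  80.60305193 -17.33199222]
isolator_handle 0.92 [291.7, 175.5, 353.0, 225.9] 322.2 202.6
cap 0.62 [242.1, 352.8, 276.0, 381.3] 257.2 367.2
bottle 0.69 [304.0, 311.5, 373.8, 387.2] 340.7 362.9
```

View pics/w2.png

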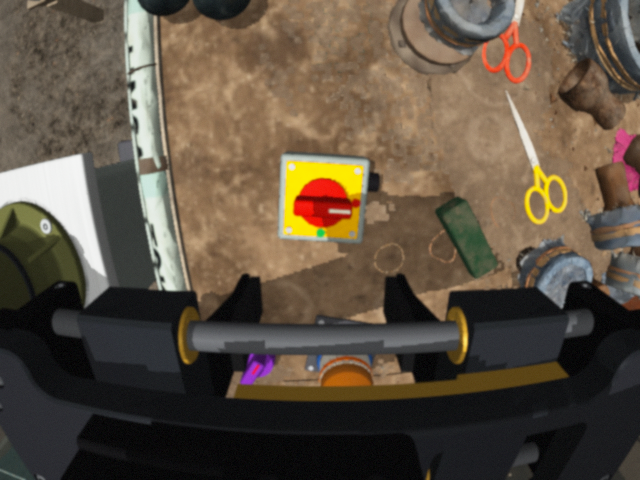

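{"method": "send_rows", "body": {"plan": [[60, -26.6, 3.1, 0, 0, 0, 0], [60, -26.6, 3.1, 0, 0, 0, 0], [60, -26.6, 3.1, 0, 0, 0, 0], [60, -26.6, 3.1, 0, 0, 0, 0], [60, -26.6, 3.1, 0, 0, 0, 0], [60, -26.6, 3.1, 0, 0, 0, 0], [60, -26.6, 3.1, 0, 0, 0, 0], [60, -26.6, 3.1, 0, 0, 0, 0], [60, 0, 0, 0, 0, 0, 0]]}}

```text
time_s: 10.5
tool_pos: [0.4734, -0.1427, 0.2628]
tool_rot: [180.0, 0.1, 85.8]
force: [-0.1, 0.7, -0.6]
grip_width: 0.06
```

{"method": "send_rows", "body": {"plan": [[60, 0, 0, 0, 0, 0, 0.148], [60, 0, 0, 0, 0, 0, 0.148], [60, 0, 0, 0, 0, 0, 0.148], [60, 0, 0, 0, 0, 0, 0.148], [60, 0, 0, 0, 0, 0, 0.148], [60, 0, 0, 0, 0, 0, 0.148], [60, 0, 0, 0, 0, 0, 0.148], [60, 0, 0, 0, 0, 0, 0.148], [60, 0, 0, 0, 0, 0, 0.148], [60, 0, 0, 0, 0, 0, 0.148], [60, 0, 0, 0, 0, 0, 0.148], [60, 0, 0, 0, 0, 0, 0.148]]}}

```text
time_s: 11.7
tool_pos: [0.4741, -0.1373, 0.2626]
tool_rot: [-180.0, 0.0, -15.9]
force: [-1.1, 0.3, 0.3]
grip_width: 0.0599
```

```bash
python3 - <<'E'
from h import *
o=env.get_obs();print(o['tool_pos'],o['tool_rot'],o['qpos'])
cal=env.get_calibration('wrist'); im=env.read_camera('wrist')
for r in env.regions_of('wrist','cap')[:3]:
        v,u=np.nonzero(r['region']); print(round(r['confidence'],2),r['rect'],u.mean().round(1),v.mean().round(1),atz(cal,u.mean(),v.mean(),.15,True))
cv2.imwrite('pics/w3raw.png',im[...,::-1])
save(cv2.resize(im[130:330,200:460],None,fx=3,fy=3,interpolation=cv2.INTER_CUBIC),'w3c')
hsv=cv2.cvtColor(im,cv2.COLOR_RGB2HSV); H,S,V=[hsv[...,i] for i in range(3)]
m=((H<8)|(H>172))&(S>120)&(V>80); m[:,:240]=0;m[:,420:]=0;m[:130]=0;m[300:]=0
n,l,st,ce=cv2.connectedComponentsWithStats(m.astype(np.uint8))
for i in range(1,n):
  if st[i,4]>15:
    v,u=np.nonzero(l==i); P=np.array([atz(cal,a,b,.168,True)[:2] for a,b in zip(u,v)],np.float32); print(st[i],cv2.minAreaRect(P*1000))
E
```

```text
[ 0.47411347 -0.13732101  0.26260856] [-1.79976145e+02  7.66207579e-03 -1.59186620e+01] [ -9.91121643  -2.55294101  22.40187058 101.93791221   0.96176511
  80.43013212 -93.60806108]
0.96 [329.6, 259.6, 372.3, 307.1] 351.5 286.2 [ 0.42113161 -0.14753402  0.15      ]
0.92 [292.4, 185.0, 353.7, 258.6] 321.3 221.2 [ 0.4807582  -0.13896858  0.15      ]
0.86 [383.0, 116.3, 417.7, 151.6] 401.8 132.5 [ 0.5302615  -0.21531861  0.15      ]
[320 205   3  24  71] ((488.7413330078125, -141.05491638183594), (1.44077467918396, 16.983123779296875), 74.03873443603516)
```

View pics/w3c.png

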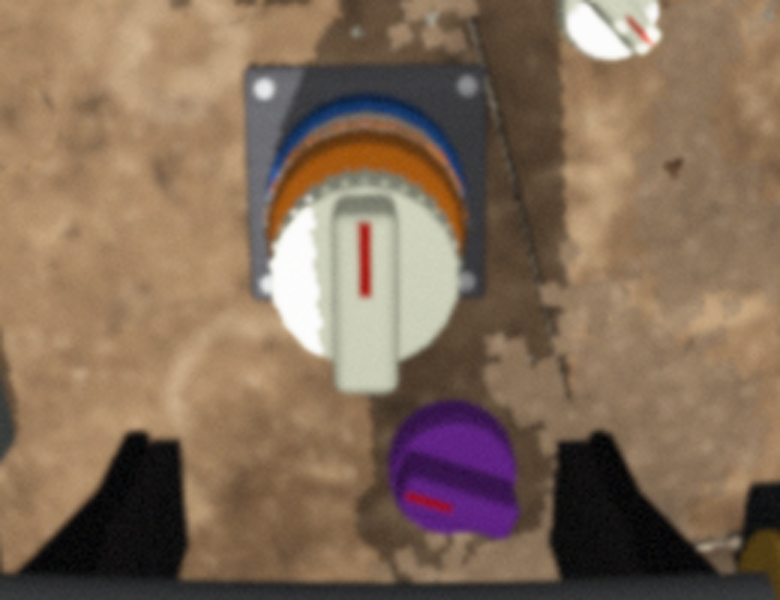

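```bash
python3 - <<'E'
from h import *
cal=env.get_calibration('wrist')
a=atz(cal,321.5,201.2,.168,True);b=atz(cal,321.7,258.5,.168,True);print(a,b,np.linalg.norm(a-b),(a+b)/2)
p=[(262,88),(468,85),(467,282),(266,284)]; q=np.array([atz(cal,200+x/3,130+y/3,.008,True) for x,y in p]); print(q.mean(0),np.diff(q,axis=0))
E
```

```text
[ 0.49948383 -0.14453633  0.168     ] [ 0.45780559 -0.13298898  0.168     ] 0.043248318701496855 [ 0.47864471 -0.13876266  0.168     ]
[ 0.47695248 -0.1382361   0.008     ] [[-0.01972587 -0.07460062  0.        ]
 [-0.07415426  0.01958399  0.        ]
 [ 0.02033071  0.0756411   0.        ]]
```

{"method": "send_rows", "body": {"plan": [[45, 3.8, 0.3, 20, 0, 0, 0], [45, 0, 0, 25, 0, 0, 0], [45, 0, 0, 25, 0, 0, 0], [45, 0, 0, 20, 0, 0, 0], [45, 0, 0, 15, 0, 0, 0], [45, 0, 0, 10, 0, 0, 0], [45, 0, 0, 2, 0, 0, 0], [45, 0, 0, 0, 0, 0, 0]]}}

```text
time_s: 12.6
tool_pos: [0.4778, -0.1394, 0.1458]
tool_rot: [-180.0, -0.0, -15.6]
force: [0.3, -0.3, -0.1]
grip_width: 0.0449
```

{"method": "send_rows", "body": {"plan": [[10, 0, 0, 0, 0, 0, 0], [10, 0, 0, 0, 0, 0, 0], [10, 0, 0, 0, 0, 0, 0], [10, 0, 0, 0, 0, 0, 0], [10, 0, 0, 0, 0, 0, 0], [10, 0, 0, 0, 0, 0, 0], [10, 0, 0, 0, 0, 0, 0]], "grip_force": 25}}

```text
time_s: 13.3
tool_pos: [0.478, -0.1392, 0.1459]
tool_rot: [-180.0, -0.0, -15.7]
force: [-0.0, 1.4, 1.7]
grip_width: 0.0155
```

Press down in small steps.

{"method": "send_rows", "body": {"plan": [[10, 0, 0, 2, 0, 0, 0], [10, 0, 0, 2, 0, 0, 0], [10, 0, 0, 2, 0, 0, 0], [10, 0, 0, 2, 0, 0, 0], [10, 0, 0, 0, 0, 0, 0]]}}

```text
time_s: 13.8
tool_pos: [0.4781, -0.1393, 0.1382]
tool_rot: [-180.0, -0.0, -15.7]
force: [-0.7, 1.7, 8.9]
grip_width: 0.0158
```

{"method": "send_rows", "body": {"plan": [[10, 0, 0, 0.5, 0, 0, 0], [10, 0, 0, 0, 0, 0, -0.1], [10, 0, 0, 0, 0, 0, -0.1], [10, 0, 0, 0, 0, 0, -0.1], [10, 0, 0, 0, 0, 0, 0]]}}

```text
time_s: 14.3
tool_pos: [0.4788, -0.14, 0.1383]
tool_rot: [180.0, -0.2, 1.6]
force: [-0.1, 1.5, 7.7]
grip_width: 0.0158
```

```bash
python3 -c "
from h import *
o=env.get_obs();print(o['tool_pos'],o['tool_rot'],o['wrist_torque'],o['force'],o['grip_width'])"
```

```text
[ 0.47880717 -0.13998975  0.13826435] [ 1.79961069e+02 -1.57521789e-01  1.60392584e+00] [0.24171499 0.19224352 0.03009921] [-0.10555949  1.46773057  7.69200047] 0.015784143905258466
```

{"method": "send_rows", "body": {"plan": [[10, 0, 0, 0, 0, 0, -0.1], [10, 0, 0, 0, 0, 0, -0.1], [10, 0, 0, 0, 0, 0, -0.1], [10, 0, 0, 0, 0, 0, -0.1], [10, 0, 0, 0, 0, 0, -0.1], [10, 0, 0, 0, 0, 0, -0.1], [10, 0, 0, 0, 0, 0, -0.1], [10, 0, 0, 0, 0, 0, -0.1], [10, 0, 0, 0, 0, 0, -0.1], [10, 0, 0, 0, 0, 0, -0.1], [10, 0, 0, 0, 0, 0, 0], [10, 0, 0, 0, 0, 0, 0]]}}

```text
time_s: 15.5
tool_pos: [0.4788, -0.1383, 0.1382]
tool_rot: [179.9, -0.1, 58.8]
force: [0.5, 4.4, 8.1]
grip_width: 0.0155
```

```bash
python3 -c "
from h import *
o=env.get_obs();print(o['tool_pos'],o['tool_rot'],o['wrist_torque'],o['force'],o['grip_width'])
save(cv2.resize(env.read_camera('wrist')[130:400,200:460],None,fx=2.2,fy=2.2),'w4')"
```

```text
[ 0.47875743 -0.13831745  0.13815972] [ 1.79938248e+02 -1.48481967e-01  5.88362053e+01] [0.93261889 0.18978692 0.07799457] [0.47187213 4.43557271 8.0785638 ] 0.015519806326674587
```

View pics/w4.png

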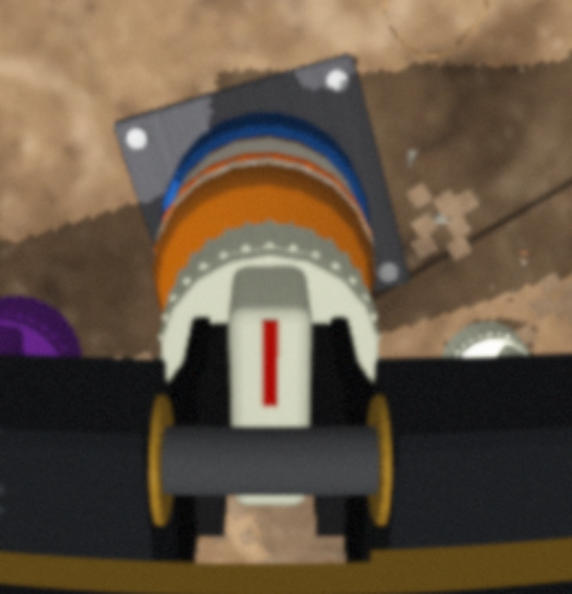

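{"method": "send_rows", "body": {"plan": [[10, 0, 0, -4, 0, 0, 0], [10, 0, 0, -6, 0, 0, 0], [10, 0, 0, -10, 0, 0, 0], [10, 0, 0, -10, 0, 0, 0], [10, 0, 0, -10, 0, 0, 0], [10, 0, 0, -10, 0, 0, 0], [10, 0, 0, -12, 0, 0, 0], [10, 0, 0, -12, 0, 0, 0], [10, 0, 0, -9, 0, 0, 0], [10, 0, 0, -5, 0, 0, 0], [10, 0, 0, 0, 0, 0, 0], [10, 0, 0, 0, 0, 0, 0]]}}

```text
time_s: 16.75
tool_pos: [0.4774, -0.1395, 0.2248]
tool_rot: [-180.0, 0.0, 58.8]
force: [-0.5, -0.2, -0.0]
grip_width: 0.0157
```

```bash
python3 -c "
from h import *
o=env.get_obs();print(o['tool_pos'],o['tool_rot'],o['wrist_torque'],o['force'],o['grip_width'])
a=env.read_camera('scene');b=env.read_camera('top')
cal=env.get_calibration('top'); print(proj(cal,[.478,-.1386,.237]))
A=cv2.resize(a[180:360,220:460],(480,360),interpolation=cv2.INTER_CUBIC); B=cv2.resize(b[210:310,160:360],(480,240),interpolation=cv2.INTER_CUBIC)
save(np.vstack([A,B]),'fin')"
```

```text
[ 0.47743862 -0.13947558  0.22475768] [-1.79971610e+02  8.68048116e-03  5.87787167e+01] [ 0.0044126   0.10727829 -0.01005542] [-0.47721567 -0.24661965 -0.04965198] 0.01568557632243981
(np.float64(317.8605048996797), np.float64(247.17570609174203))
```

View pics/fin.png

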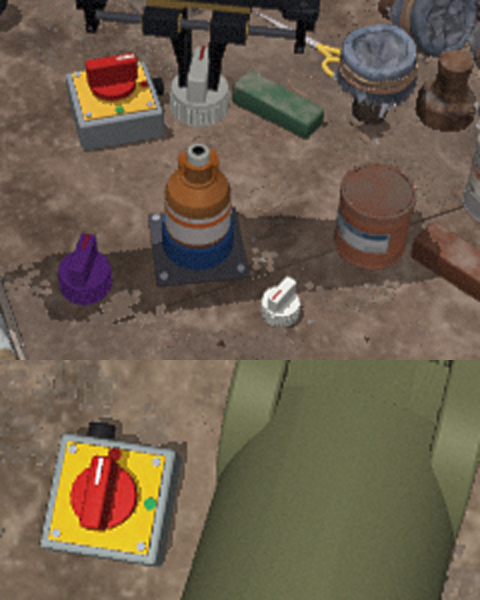

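```bash
python3 -c "
from h import *
print(env.sign_off())"
```

```text
the job is handed in; nothing more can be done
None
```

I turned the isolator off first, then removed the safety cap, and handed the job in at about 17 s of the 54 s allowed.

- **Isolator:** I turned the red handle anticlockwise by about 91.6° at the wrist, until it met the end stop at about 0.58 N m. After I let go, the wrist, scene and top pictures all show the pointer at the red dot.
- **Cap:** I pressed it down about 7.7 mm, with a force of about 8–9 N. I twisted it anticlockwise by about 74.5°, and it turned freely and lifted off without resistance.
- **Final pose:** The cap is still gripped, with 15.7 mm finger opening on the 16 mm bar. The tool is level to within 0.05° and the cap is about 79 mm above its seat. It is about 1 mm sideways from my estimate of the bottle's axis.
- **Bystanders:** The tin and green bar look undisturbed in the last scene picture. I did not re-measure the spanner, which is outside that crop; the arm never went near it.

No check failed. The arm hid the cap in the last top view, so its position over the mouth rests on the arm's readings and the scene picture.

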